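# Trial tilt of a spring-backed specimen stage beside the dissecting microscope

## Task

Before the tilt stage goes under the microscope, try out the tilt that the red tab marks, to see that the dish stays put: with a fingertip, gently press down the stage plate's free corner (the black thumb pad) until the yellow pointer stands level with the red tab on the scale, without going past it, and hold it there for two seconds. Then let the corner rise gently under the finger until the plate is level again, and come clear. Do not shift the tab, touch the dish, grip or pick up anything or disturb the things around the stage.

Things in the scene. Friction and masses are not known exactly. Their poses are not given: they have to be found in the camera images.
- tilt_stage: Tilt stage fixed to the bench: cream base, 160 mm square, under an aluminium plate 140 x 140 x 6 mm, top 72 mm up when level; both lie diamond-wise in this frame. Origin: on the bench under the centre. x: along the plate's hinge line (at z = 66 mm) through its two brass-headed pivot corners; -y: from the centre to the free corner with thumb pad, pointer and scale; z up. Place and heading vary.
- tilt_plate (a joint): Tilt of the plate in rad: 0 = level (on its level stop, opposite the pad), grows as the free corner is pressed down, stop at 0.26. A spring pushes up: 2.4 N at the thumb pad to start, growing by 30 N per rad (8 N at 0.19 rad); released, it comes back by itself.
- thumb_pad (a point): Centre of the top of the black round rubber thumb pad (24 mm across, 4 mm thick) on the plate's free corner: 80 mm from the stage's centre and hinge line, 76 mm above the bench when level; it sinks with the plate. Nothing stands above it; of the stage only the dish and the scale (94 mm) rise over 80 mm.
- pointer_tip (a point): Outer end of the yellow pointer (4 mm wide, 3 mm thick) fixed to the plate, on the line from the stage's centre through the thumb pad, 183 mm from the centre and 68.5 mm above the bench when level. It sinks in front of the scale as the pad is pressed: 2.29 mm for each mm of the pad.
- tab_mark (a point): Front centre of the red index tab, a clip 10 mm tall, 18 mm wide, on the outer edge of the upright scale (white, 34 mm wide, 4 mm thick, 20 to 94 mm above the bench, ticks every 5 mm), beside the pointer's path. z up. Set 36 to 52 mm above the bench (varies). The pointer is level with the tab when its tip is at this height, within the tab's own height (5 mm either way).
- graft_dish: Open glass dish, 62 mm across, 13 mm tall, with a teal pad and small samples, lying loose in the middle of the stage plate. Origin: centre of its underside. It stays on the plate by friction alone.
- forceps: Steel forceps, 130 mm long, 10 mm wide, 6 mm high, lying loose near the stage. Origin: under the middle; x along its length, tips to +x.
- vial: Small glass vial with a blue cap, 24 mm across, 52 mm tall, standing loose near the scale. Origin: centre of its underside.
- saline_bottle: Pink bottle with a white cap, 36 mm across, 85 mm tall, standing loose near the stage. Origin: centre of its underside.
- covered_dish: Covered glass dish, 65 mm across, 16 mm tall, teal spot on top, lying loose near the stage. Origin: centre of its underside.
- slide_box: Grey slide box, 85 x 140 x 30 mm, loose, to the right of the work. Origin: centre of its underside.
- spray_jar: Amber jar with a black cap, 60 mm across, 100 mm tall, loose, to the left of the work. Origin: centre of its underside.

How it is judged:
By the outcome, as a careful person would: the job done as asked, in the order asked, and still so for the second after the job is handed in, with the robot touching nothing.
It also fails if it takes over 35 s, if anything falls off the work surface, if the arm or the gripper's body presses on something with over 40 N, if the wrist force passes 120 N, or if a joint passes its speed limit or range.

## Robot

A 6-joint arm with a two-finger parallel gripper is mounted at the origin on the work surface. World frame = base frame: x ahead of the robot, y to its left, z up, the work surface at z = 0. Lengths are in m, angles in rad, forces in N, time in s.
With the tool pointing down it reaches from about 0.425 to 1.125 m from the base axis. Payload 14.9 kg.
Tool frame: the origin (TCP) lies midway between the tips of the shut fingers; the grasp point (between the pads) lies 19 mm behind it; z points along the fingers, y is the line along which they close (so a half turn about z gives the same grasp; the last joint's range is limited). The gripper opens to 91 mm and grips with 3 to 60 N. Pads are 32 mm wide; open, the fingers measure 118 mm over their backs; the gripper's body (76 mm by 178 mm) begins 60 mm behind the grasp point.
Start: joints at [-1.135, 0.379, 1.734, -0, 1.028, -0.033], TCP at [0.316, -0.624, 0.189] pointing down, gripper open.
Joint ranges: [-2.77, 2.77], [-0.74, 2.19], [0, 2.66], [-1.06, 4.2], [0.31, 2.87], [-3.08, 3.08]. Speed limits (rad/s): [1.89, 1.89, 2.39, 3.14, 3.14, 3.14].

## Interface

Orientations are given as a unit quaternion [x, y, z, w].
In Python, from rig import ctrl, get_image, order gives the robot as it stands. The module is installed in compiled form; this text tells all that it offers.
- The arm moves only by the tool apply_moves, never from a script. Its argument "steps" is a list of rows, each a list of 3 entries, a list of its own where there are three numbers: the opening, from 0 (shut) to 1 (fully open), then the shift along the world's x, y, z in cm, then the turn, a rotation vector about the world's x, y, z in rad. A call has 1 to 20 rows; each row shifts and turns the commanded pose from where the row before left it; what a row does not reach is not made up. A row lasts 1/10 s, in which the tool goes at most 50 mm and 8.59 degrees, less where a joint would pass 70% of its speed; a pose out of reach is approached as far as the arm can. A call is refused whole if a number of a shift passes 5 or a number of a turn 0.15, either way. A call with a gripper value outside its range is refused whole. The fingers move at their own pace and stop on an object; "newtons" is the grip in N (left out, the last holds). Time passes only in rows, so rows that do not move let the fingers close. It gives the time, the measured TCP pose, the force, the opening and the grip force at its end, in the units of the state.
- ctrl.get_state(): the state, without advancing time (a new reading comes with each control period).
- get_image(name): name is "scene" or "side" or "wrist"; returns a dict with "frame" (400x640x3 uint8, red, green, blue), "mtx" (3x3 intrinsics, pixels), "k1" (the pictures are not rectified: a ray, as slopes to the right and down, at radius r is drawn at 1 + k1 r^2 times it, then the intrinsics apply), "R" (3x3) and "t" (3): a world point X has camera coordinates R X + t. Camera axes: x right, y down, z forward; pixel columns grow to the right and rows downward; lengths in m; the calibration is good to about 2 mm. A picture is of the moment at which its call begins. There is no depth.
- order.sign_off(): hands the job in; it is judged then, once.
The state is a dict: "clock": time; "qpos": joint angles; "qvel": joint speeds; "joint_efforts": joint torques, N m; "position": TCP position; "tool_rot": TCP orientation; "ft_force": force on the tool from outside, world axes, zero at the start; "moment": the same for the moment, N m; "width": finger opening in m; "finger_force": force on a finger pad.
Only numpy, scipy, OpenCV 4.12 (cv2) and the standard library are available. Lean on these libraries where they do the work, as an engineer would, in place of code of your own. Each camera call takes 0.05 s, during which the arm holds its last target. There are 200 camera calls.

## Working session

There is one attempt and no reset: what is moved stays moved. The work goes in short steps, Python scripts to look and compute and a tool call to move; the robot and the scene stay as the last step left them, time stands still between calls to the robot, and variables do not carry over. Pictures are saved under pics/ and viewed, at most 10 in all, crops included, and the job is handed in when it is done.

Besides the shell and the picture viewer there is one more tool, called after "Emit:" as name(argument=value, ...) on one line, values as JSON. apply_moves: Moves the arm, as the interface text tells. Its arguments: {"type":"object","properties":{"steps":{"type":"array","items":{"type":"array"}},"newtons":{"type":"number"}},"required":["steps"]}

```bash
mkdir -p pics; cat > h.py <<'E'
import numpy as np, cv2
from rig import ctrl,get_image,order
def snap(n,f):
    d=get_image(n); cv2.imwrite(f'pics/{f}.png',d['frame'][:,:,::-1]); np.savez(f'pics/{f}.npz',**d); return d
def load(f): return np.load(f'pics/{f}.npz')
def ray(d,u,v):
    K=d['mtx'];k=float(d['k1']); p=np.array([(u-K[0,2])/K[0,0],(v-K[1,2])/K[1,1]]); q=p.copy()
    for _ in range(30): q=p/(1+k*(q@q))
    R=d['R']; return -R.T@d['t'], R.T@np.array([q[0],q[1],1])
def atz(d,u,v,z):
    o,r=ray(d,u,v); return o+r*(z-o[2])/r[2]
def proj(d,X):
    c=d['R']@np.array(X)+d['t']; q=c[:2]/c[2]; q=q*(1+float(d['k1'])*(q@q)); K=d['mtx']
    return np.array([K[0,0]*q[0]+K[0,2],K[1,1]*q[1]+K[1,2]])
def tri(*obs):
    A=np.zeros((3,3));b=np.zeros(3)
    for d,u,v in obs:
        o,r=ray(d,u,v); r=r/np.linalg.norm(r); P=np.eye(3)-np.outer(r,r); A+=P;b+=P@o
    return np.linalg.solve(A,b)
E
python3 - <<'E'
from h import *
for n in ('scene','side'):
    d=snap(n,n+'0'); print(n,-d['R'].T@d['t'],d['k1'])
a=cv2.imread('pics/scene0.png');b=cv2.imread('pics/side0.png')
print(ctrl.get_state())
E
```

```text
scene [1.6242305  0.18005482 1.31780709] 0.028282409816014355
side [-0.15631745 -1.03765455  1.02014192] -0.02101236060245343
{'clock': 0.1, 'qpos': array([-1.13532230e+00,  3.79360801e-01,  1.73471758e+00,  7.54675818e-06,
        1.02848833e+00, -3.33276015e-02]), 'qvel': array([-0.00046876, -0.00245258, -0.00239928, -0.00128788,  0.00125859,
        0.001589  ]), 'joint_efforts': array([ 1.67220333e-04, -7.65039110e+01, -4.35290301e+01,  6.52093627e-02,
        3.98433069e-02, -4.60647072e-06]), 'position': array([ 0.31609325, -0.62414725,  0.18825296]), 'tool_rot': array([ 9.72654021e-01,  2.32258302e-01, -9.41040171e-05, -4.77862084e-04]), 'ft_force': array([ 0.797743  , -0.90198077, -0.09561292]), 'moment': array([ 0.02102852, -0.03184113, -0.01866908]), 'finger_force': 0.0, 'width': 0.09131366616496263}
```

View pics/scene0.png

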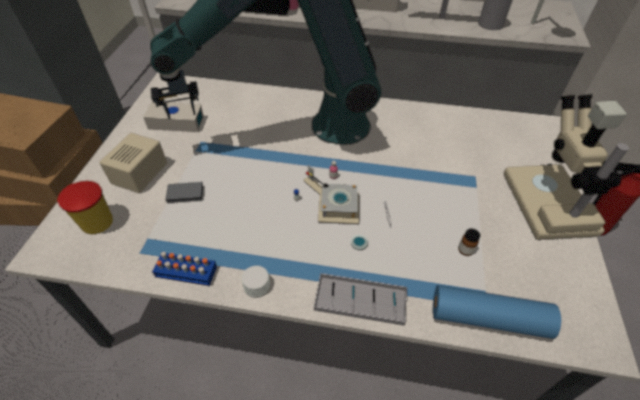

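View pics/side0.png

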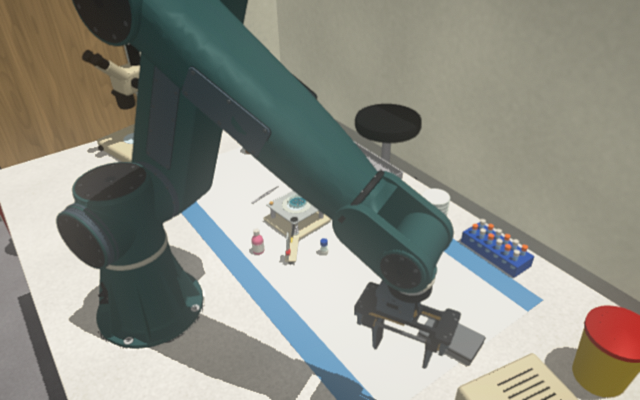

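Scene: stage near (340,200), scale near (310,173), vial (296,194), pink bottle (333,168). Side: stage (298,210), scale (292,240) with red tab visible. Enlarging both.

```bash
python3 - <<'E'
import cv2,numpy as np
a=cv2.imread('pics/scene0.png')[155:235,285:385];b=cv2.imread('pics/side0.png')[175:275,235:345]
cv2.imwrite('pics/c1.png',cv2.resize(a,(750,600),interpolation=cv2.INTER_CUBIC))
cv2.imwrite('pics/c2.png',cv2.resize(b,(660,600),interpolation=cv2.INTER_CUBIC))
E
```

```text
(no output)
```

View pics/c1.png

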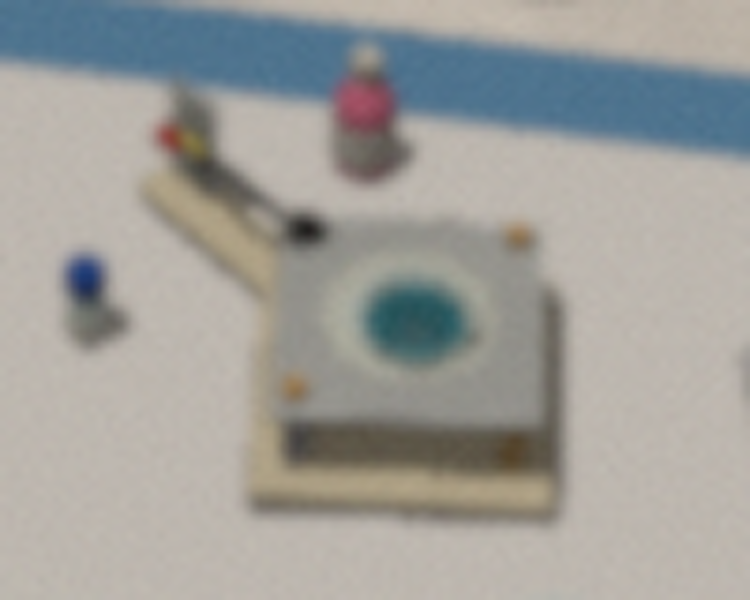

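View pics/c2.png

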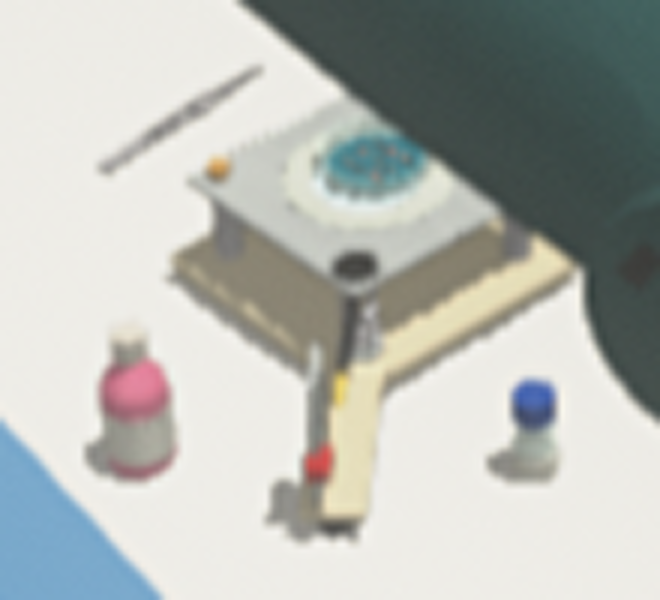

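The scene crop shows the pad at pixel (325.6,185.2), brass heads at (353.8,186.3) and (324,206.5), and the red tab at (307.5,172.7). In the side crop the pad is at (294,219), the brass head at (271.2,202.8) and the red tab at (288,252).

```bash
python3 - <<'E'
from h import *
s=load('scene0');e=load('side0')
S=lambda x,y:((x+.5)/7.5-.5+285,(y+.5)/7.5-.5+155)
T=lambda x,y:((x+.5)/6-.5+235,(y+.5)/6-.5+175)
pS=atz(s,*S(306,228),.076);pE=atz(e,*T(355,265),.076)
b1=atz(s,*S(518,236),.073);b2=atz(s,*S(294,388),.073);b1e=atz(e,*T(218,167),.073)
c=(b1+b2)/2; print('pad',pS,pE,tri((s,*S(306,228)),(e,*T(355,265))))
print('brass',b1,b2,b1e,'span',np.linalg.norm(b1-b2),'c',c,'c-pad',np.linalg.norm((c-pS)[:2]))
print('tab',tri((s,*S(170,134)),(e,*T(319,463))))
def red(f,box):
    im=load(f)['frame'].astype(int); x0,x1,y0,y1=box; r=im[y0:y1,x0:x1]
    w=np.clip(r[...,0]-np.maximum(r[...,1],r[...,2])-25,0,None).astype(float)
    ys,xs=np.nonzero(w>0); ww=w[ys,xs]; return (xs@ww/ww.sum()+x0, ys@ww/ww.sum()+y0)
r1=red('scene0',(303,310,168,178)); r2=red('side0',(283,293,246,258)); print(r1,r2,tri((s,*r1),(e,*r2)))
print('tip',tri((s,*S(203,147)),(e,*T(342,400))))
print('vial',atz(s,*S(88,272),.05),'bottle',atz(s,*S(366,50),.085))
d=(pS-c)[:2];d/=np.linalg.norm(d);print('dir',d,'heading',np.arctan2(d[1],d[0]),'tip pred',c[:2]+.183*d, 'proj', proj(s,[*(c[:2]+.183*d),.0685]),proj(e,[*(c[:2]+.183*d),.0685]))
E
```

```text
pad [0.47495216 0.00704547 0.076     ] [0.47102223 0.00199484 0.076     ] [0.47282893 0.00615675 0.07297971]
brass [0.45766338 0.11814377 0.073     ] [0.58302956 0.01909451 0.073     ] [0.46150949 0.12096125 0.073     ] span 0.15977307639521238 c [0.52034647 0.06861914 0.073     ] c-pad 0.07649810172142442
tab [ 0.39087875 -0.08395893  0.04604538]
(np.float64(307.0975609756098), np.float64(172.87317073170732)) (np.float64(287.90340514246003), np.float64(251.6198749131341)) [ 0.39218055 -0.08375203  0.04530589]
tip [ 0.41533008 -0.06318941  0.06131261]
vial [ 0.50357409 -0.10575357  0.05      ] bottle [0.34438349 0.01859621 0.085     ]
dir [-0.59340433 -0.80490453] heading -2.206078087786377 tip pred [ 0.41175348 -0.07867839] proj [307.2925262  172.39212506] [292.13883544 241.9972705 ]
```

Emit:
apply_moves(steps=[[0,[0.5,2,0],[0,0,0]],[0,[1,4,0],[0,0,0]],[0,[1,4,0],[0,0,0]],[0,[1,4,0],[0,0,0]],[0,[1,4,0],[0,0,0]],[0,[1,4,0],[0,0,0]],[0,[1,4,0],[0,0,0]],[0,[1,4,0],[0,0,0]],[0,[1,4,0],[0,0,0]],[0,[1,4,0],[0,0,0]],[0,[1,4,0],[0,0,0]],[0,[1,4,0],[0,0,0]],[0,[1,4,0],[0,0,0]],[0,[1,4,0],[0,0,0]],[0,[1,4,0],[0,0,0]],[0,[1,4,-1],[0,0,0]],[0,[0.2,3,-1],[0,0,0]],[0,[0,1.9,-1],[0,0,0]],[0,[0,0,-1],[0,0,0]],[0,[0,0,0],[0,0,0]]])

```text
clock: 2.1
position: [0.4723, 0.0444, 0.1475]
tool_rot: [0.973, 0.233, -0.001, -0.0]
ft_force: [0.4, -0.8, 1.1]
width: 0.0005
finger_force: 0.0
```

```bash
python3 - <<'E'
from h import *
ims=[]
st=ctrl.get_state();print(st['position'],st['ft_force'],st['width'])
for n in ('scene','side','wrist'): 
    d=snap(n,n+'1')
def crop(f,x0,x1,y0,y1,w,h): return cv2.resize(cv2.imread(f'pics/{f}.png')[y0:y1,x0:x1],(w,h),interpolation=cv2.INTER_CUBIC)
a=crop('scene1',290,370,155,215,400,300);b=crop('side1',250,330,195,255+20,400,400)[:300]
w=crop('wrist1',0,640,0,400,480,300)
o=np.zeros((600,800,3),np.uint8);o[:300,:400]=a;o[:300,400:]=b;o[300:,:480]=w
cv2.imwrite('pics/m1.png',o)
E
```

```text
[0.47228271 0.04438306 0.14753246] [ 0.44493536 -0.7944735   1.07274836] 0.0004813029845734759
```

View pics/m1.png

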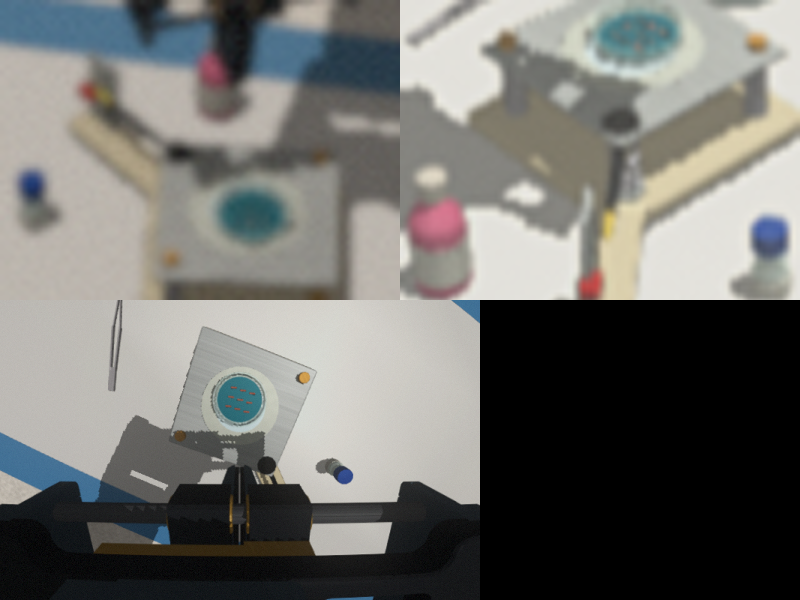

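Wrist view: pad at (354.7,220) px, brass heads at (405,104) and (240,180). Side view: pad at (294,219), brass heads at (271.3,203) and (321.3,203.2), tab at (288,251.5). I overshot y by 4 cm; all still clear.

```bash
python3 - <<'E'
from h import *
s=load('scene1');e=load('side1');w=load('wrist1')
print('W pad',atz(w,354.7,220,.076),'b',atz(w,405,104,.073),atz(w,240,180,.073))
print('E pad',atz(e,293.9,219,.076),'b',atz(e,271.2,202.8,.073),atz(e,321.2,203.1,.073))
print('tri',tri((w,354.7,220),(e,293.9,219),(s,325.6,185.2)),tri((w,405,104),(e,321.2,203.1),(s,324,206.5)),tri((w,240,180),(e,271.2,202.8),(s,353.8,186.3)))
# big crop of side for pointer/tab
cv2.imwrite('pics/c3.png',cv2.resize(cv2.imread('pics/side1.png')[210:270,265:325],(600,600),interpolation=cv2.INTER_CUBIC))
print(ctrl.get_state()['position'])
E
```

```text
W pad [0.47269161 0.00575574 0.076     ] b [0.58468569 0.01666239 0.073     ] [0.45851324 0.1176734  0.073     ]
E pad [0.47070369 0.000679   0.076     ] b [0.46114596 0.1186183  0.073     ] [0.58761321 0.01993363 0.073     ]
tri [0.47256359 0.00586969 0.0722789 ] [0.58523619 0.01843259 0.07482072] [0.45974549 0.11800944 0.07399156]
[0.47343488 0.04370217 0.1491231 ]
```

View pics/c3.png

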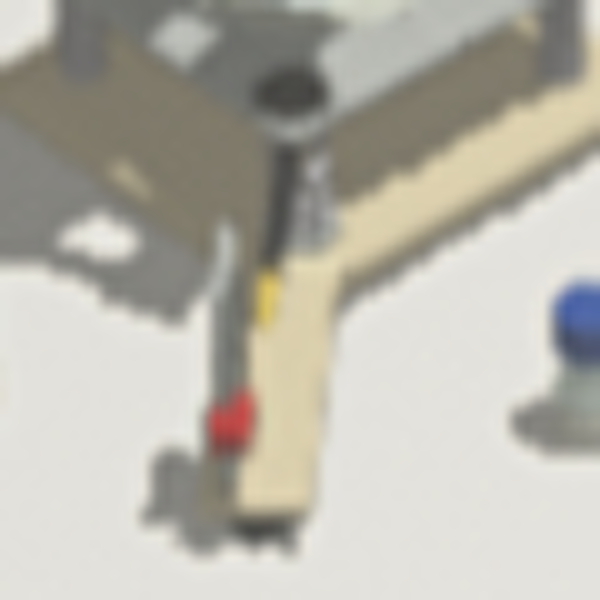

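Tip ends at side pixel (290.8,242.0), tab centre at (287.6,251.8). Refine the tab height using the known stage points to correct calibration bias.

```bash
python3 - <<'E'
from h import *
from scipy.optimize import least_squares
s=load('scene0');e=load('side0');w=load('wrist1')
def fr(p,th): # stage pt -> world
    c,sn=np.cos(p[2]),np.sin(p[2]); x,y,z=th; return [p[0]+c*x-sn*y,p[1]+sn*x+c*y,z]
pts=dict(pad=(0,-.08,.076),b1=(-.08,0,.074),b2=(.08,0,.074),tip=(0,-.183,.0685))
obs=[(s,'s','pad',325.6,185.2),(s,'s','b1',353.8,186.3),(s,'s','b2',324,206.5),(e,'e','pad',293.9,219),(e,'e','b1',271.2,202.8),(e,'e','b2',321.2,203.1),(e,'e','tip',290.9,241.8),
(w,'w','pad',354.7,220),(w,'w','b1',240,180),(w,'w','b2',405,104)]
for sgn in(1,-1):
    P={k:np.array(v)*(sgn if k[0]=='b' else 1)*[1,1,1] for k,v in pts.items()}
    for k in('b1','b2'):P[k][2]=.074
    tabobs=[(s,'s',307.1,172.8),(e,'e',287.7,251.7)]
    # x: stage pose3, tab3, pixel offsets s,e (prior ~2px)
    def f(x):
        off={'s':x[6:8],'e':x[8:10],'w':x[10:12]};r=[]
        for d,n,k,u,v in obs: r+=list((proj(d,fr(x,P[k]))+off[n]-[u,v])/(2.5 if n=='w' else .6))
        for d,n,u,v in tabobs: r+=list((proj(d,fr(x,x[3:6]))+off[n]-[u,v])/.6)
        return np.r_[r,x[6:10]/1.5,x[10:]/4]
    th=np.arctan2(-.625,.78)+ (0 if 1 else 0)
    x0=np.r_[.522,.068,th,0,-.2,.045,np.zeros(6)]
    q=least_squares(f,x0); C=np.linalg.inv(q.jac.T@q.jac)
    print(sgn,q.cost,q.x.round(4),np.sqrt(np.diag(C))[:6].round(4),'pad',np.round(fr(q.x,pts['pad']),4))
E
```

```text
1 2.2455128474525217 [ 0.522   0.0678 -0.6697 -0.0084 -0.2015  0.0467  0.4231  0.3588  0.2824
  0.0626  0.0976  0.2357] [0.0029 0.0029 0.0083 0.0021 0.0024 0.0025] pad [0.4724 0.0051 0.076 ]
-1 7509.8378341837315 [ 0.4846  0.0251  2.6035  0.0212  0.1234  0.0789 -0.6725  1.9865  1.4177
 13.6268  4.3761 -4.9918] [0.0029 0.0029 0.009  0.0023 0.0024 0.0024] pad [0.5256 0.0938 0.076 ]
```

Emit:
apply_moves(steps=[[0,[0,-1,0],[0,0,0]],[0,[0,-1.5,0],[0,0,0]],[0,[0,-1,-0.5],[0,0,0]],[0,[-0.1,-0.5,-1],[0,0,0]],[0,[0,0,-1.5],[0,0,0]],[0,[0,0,-1.5],[0,0,0]],[0,[0,0,-1],[0,0,0]],[0,[0,0,-0.5],[0,0,0]],[0,[0,0,0],[0,0,0]],[0,[0,0,0],[0,0,0]]])

```text
clock: 3.25
position: [0.4725, 0.0045, 0.0891]
tool_rot: [0.973, 0.232, 0.0, 0.0]
ft_force: [-0.2, -0.2, -0.0]
width: 0.0005
finger_force: 0.0
```

```bash
python3 - <<'E'
from h import *
st=ctrl.get_state();print(st['clock'],st['position'],st['ft_force'])
for n in ('side','wrist'): snap(n,n+'2')
o=np.zeros((400,800,3),np.uint8)
o[:,:400]=cv2.resize(cv2.imread('pics/side2.png')[195:275,250:330],(400,400),interpolation=cv2.INTER_CUBIC)
o[:,400:]=cv2.resize(cv2.imread('pics/wrist2.png')[80:330,200:450],(400,400),interpolation=cv2.INTER_CUBIC)
cv2.imwrite('pics/m2.png',o)
E
```

```text
3.25 [0.47249066 0.00450932 0.08908431] [-0.16500184 -0.24701049 -0.00999483]
```

View pics/m2.png

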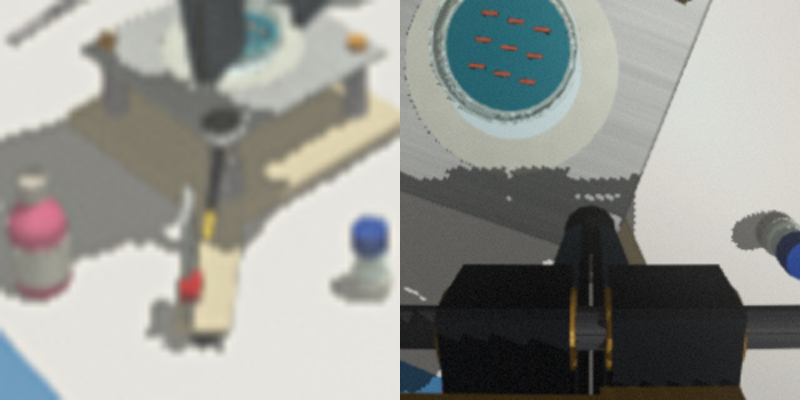

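The finger sits over the pad with ~13 mm clearance in both views. Descending gently.

Emit:
apply_moves(steps=[[0,[0,0,-0.3],[0,0,0]],[0,[0,0,-0.3],[0,0,0]],[0,[0,0,-0.2],[0,0,0]],[0,[0,0,-0.1],[0,0,0]],[0,[0,0,-0.1],[0,0,0]],[0,[0,0,-0.1],[0,0,0]],[0,[0,0,-0.05],[0,0,0]],[0,[0,0,-0.05],[0,0,0]],[0,[0,0,-0.05],[0,0,0]],[0,[0,0,-0.05],[0,0,0]],[0,[0,0,-0.05],[0,0,0]],[0,[0,0,-0.05],[0,0,0]],[0,[0,0,-0.05],[0,0,0]],[0,[0,0,-0.05],[0,0,0]],[0,[0,0,-0.05],[0,0,0]],[0,[0,0,-0.05],[0,0,0]],[0,[0,0,-0.05],[0,0,0]],[0,[0,0,0],[0,0,0]]])

```text
clock: 5.15
position: [0.4722, 0.0045, 0.0723]
tool_rot: [0.973, 0.232, -0.0, -0.0]
ft_force: [-0.3, -0.1, -0.9]
width: 0.0006
finger_force: 0.0
```

```bash
python3 - <<'E'
from h import *
st=ctrl.get_state();print(st['clock'],st['position'],st['ft_force'],st['moment'])
for n in ('side',): snap(n,n+'3')
o=np.zeros((480,800,3),np.uint8)
for i,f in enumerate(('side2','side3')):
    o[:,i*400:i*400+400]=cv2.resize(cv2.imread(f'pics/{f}.png')[212:260,272:312],(400,480),interpolation=cv2.INTER_CUBIC)
cv2.imwrite('pics/m3.png',o)
e=load('side3');p=np.array([.522,.0678,-.6697]);d=np.array([np.sin(p[2]),-np.cos(p[2])])
for z in (.0685,.060,.055,.052,.0467,.0417): print(z,proj(e,[*(p[:2]+.183*d),z])+[.28,.06])
E
```

```text
5.15 [0.47221725 0.00450157 0.07225238] [-0.31641925 -0.05023343 -0.85400389] [ 0.04433472 -0.00490629  0.01480247]
0.0685 [290.88848292 241.97389312]
0.06 [291.0494269 244.1883837]
0.055 [291.14359078 245.48384567]
0.052 [291.19990925 246.25858672]
0.0467 [291.29907726 247.6226717 ]
0.0417 [291.39224997 248.90415896]
```

View pics/m3.png

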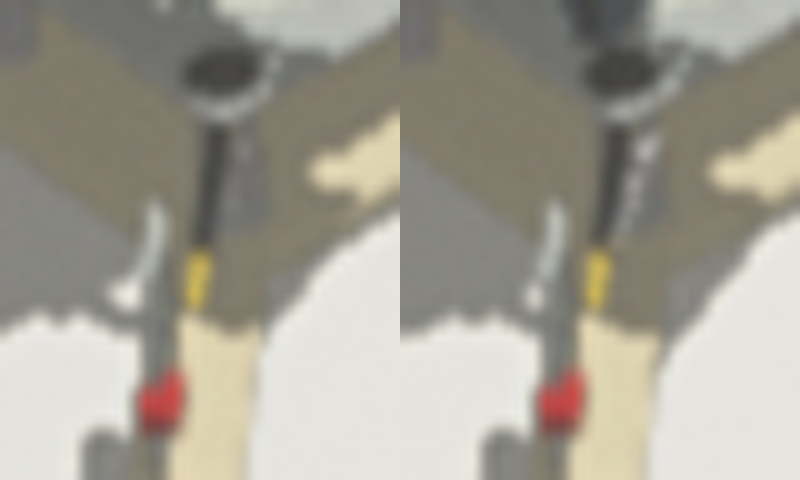

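```bash
python3 - <<'E'
from h import *
e=load('side3');e2=load('side2');w2=load('wrist2')
snap('wrist','wrist3');w=load('wrist3');print(ctrl.get_state()['position'],ctrl.get_state()['ft_force'])
print('TCP side z.0891',proj(e,[.4725,.0045,.0891]),'z.0723',proj(e,[.4722,.0045,.0723]),'pad',proj(e,[.4724,.0051,.076]))
print('wrist: TCP',proj(w,[.4722,.0045,.0723]),'pad',proj(w,[.4724,.0051,.076]),'w2 TCP',proj(w2,[.4725,.0045,.0891]),'pad',proj(w2,[.4724,.0051,.076]))
for n,d in (('e2',e2),('e3',e)):
    print(n);print(d['frame'][204:226,286:302].sum(2)//3)
E
```

```text
[0.47225546 0.0044912  0.07231556] [-0.53490511  0.25384016 -0.06808657]
TCP side z.0891 [293.48127456 214.77862391] z.0723 [293.68300354 219.15673001] pad [293.56750611 218.08516025]
wrist: TCP [318.89687591 230.8510375 ] pad [318.24457142 232.21432792] w2 TCP [318.84209268 230.87300137] pad [318.04452443 224.15767405]
e2
[[197 131  79  68  69  75  78  77  77  77  78  79  91 119 131 127]
 [199 143  87  70  69  74  78  80  79  78  79  81 100 129 140 136]
 [201 155  93  69  67  73  78  79  79  79  81  94 115 137 145 153]
 [204 173 104  68  67  72  77  78  78  83 104 124 145 167 177 185]
 [209 189 115  71  68  73  76  77  86 120 162 179 186 201 209 207]
 [205 191 126  77  67  71  75  81 112 173 213 220 216 213 210 201]
 [178 171 132  85  69  73  77  99 150 203 218 217 213 211 207 205]
 [127 134 137 103  87  92  95 135 184 209 210 209 207 205 202 200]
 [109 124 142 118 106 111 112 151 189 198 198 199 200 194 190 188]
 [109 113 119 112 110 113 110 130 156 167 180 186 189 184 185 185]
 [109 109 110 108 110 110 109 111 119 131 161 182 185 183 186 187]
 [111 111 110 110 110 110 109 108 107 
[... 1477 characters left out ...]
 106 123 154 164 164 169 182]
 [110 112 109 100  93  85  80  83  93  98 108 128 124 123 135 157]
 [111 112 112 110 104  90  74  70  73  74  87 111 111 116 133 125]
 [114 113 111 110  93  76  67  68  66  69  73  88 107 127 140 119]
 [114 113 113 107  89  70  66  68  68  70  68  89 125 140 126 115]
 [114 116 114 110  94  76  67  68  72  74  86 113 151 153 123 114]
 [119 117 115 113 108  94  85  89 100 109 129 137 147 134 119 117]
 [119 119 117 117 115 112 114 131 145 145 151 138 127 118 117 118]
 [118 118 119 118 117 114 124 143 154 143 130 118 116 118 119 118]
 [119 118 119 119 117 113 105 101 107 115 110 114 118 119 120 120]
 [119 119 119 119 119 110  93  75  82 108 126 136 123 119 118 120]]
```

```bash
python3 - <<'E'
from h import *
snap('scene','scene3')
s1=load('scene1');s=load('scene3');e1=load('side1');w=load('wrist3');e=load('side3')
print('s1 TCP',proj(s1,[.4723,.0444,.1475]),'s3 TCP',proj(s,[.4722,.0045,.0723]),'e1 TCP',proj(e1,[.4723,.0444,.1475]),'e3',proj(e,[.4722,.0045,.0723]))
print('corner at z.0723',atz(e,290.5,215.5,.0723),'at z.10',atz(e,290.5,215.5,.1))
cw=-w['R'].T@w['t'];print('wrist cam',cw,w['R'][2])
def c(f,x0,y0,W,H,k): return cv2.resize(cv2.imread(f'pics/{f}.png')[y0:y0+H,x0:x0+W],(W*k,H*k),interpolation=cv2.INTER_CUBIC)
o=np.zeros((600,800,3),np.uint8)
o[:300,:400]=c('side3',260,170,80,60,5)   # px=260+x/5
o[:300,400:]=c('scene3',290,150,80,60,5)
o[300:,:400]=c('wrist3',220,130,200,150,2)
o[300:,400:]=c('side1',260,170,80,60,5)
cv2.imwrite('pics/m4.png',o)
E
```

```text
s1 TCP [335.37300792 173.02299144] s3 TCP [324.83629781 185.02086388] e1 TCP [285.1862256  193.13825489] e3 [293.68300354 219.15673001]
corner at z.0723 [0.47446635 0.02584796 0.0723    ] at z.10 [ 0.45603215 -0.00523214  0.1       ]
wrist cam [0.54026618 0.03899162 0.26807154] [-0.24294541 -0.12310172 -0.96219722]
```

View pics/m4.png

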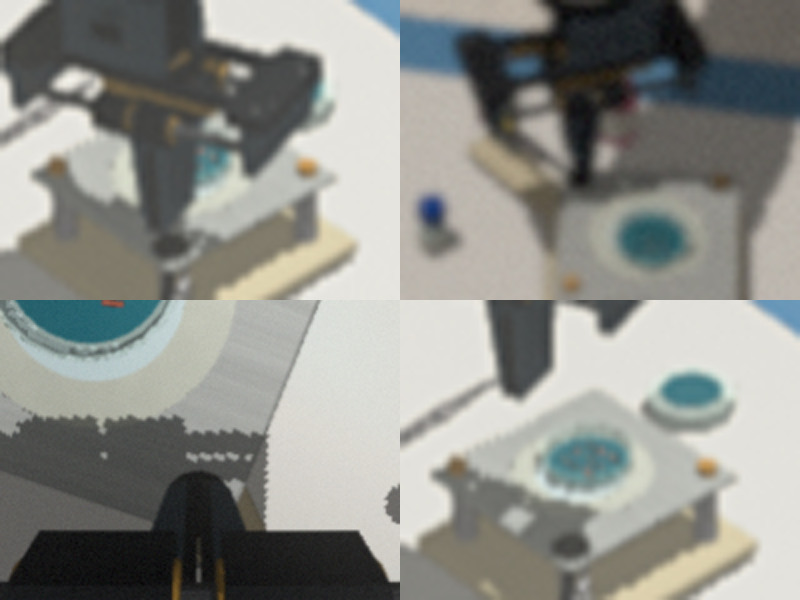

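Side view: the finger (tip near (290.5,215.5)) still appears above the pad, pad fully visible at (294,219). In the wrist view the round black arch (apex (318.5,215)) fits the pad itself, so the fingertip seems higher than the TCP reading suggests. Checking how much.

```bash
python3 - <<'E'
from h import *
from scipy.spatial.transform import Rotation as Ro
w=load('wrist1');e1=load('side1');e3=load('side3')
T=np.array([.4729,.0441,.148]);R=Ro.from_quat([.973,.233,-.001,0]).as_matrix()
print(R[:,0],R[:,1])
for hx,hy in((.016,.0135),(.011,.0135)):
  for h in (0,.01,.02,.03):
    up=np.array([0,0,h])
    c1=[proj(e1,T+up+sx*hx*R[:,0]+sy*hy*R[:,1]).round(1) for sx in(1,-1) for sy in(1,-1)]
    print(hx,h,'wrist edge',[proj(w,T+up+sx*hx*R[:,0]).round(1) for sx in (1,-1)],'side1',*c1)
print(load('wrist1')['frame'][205:250:3,300:340:3].sum(2)//3)
print(e1['frame'][180:198,276:294].sum(2)//3)
E
```

```text
[ 0.89153053  0.45295644 -0.00194402] [ 4.52956437e-01 -8.91532528e-01 -4.65525629e-04]
0.016 0 wrist edge [array([318.2, 208.5]), array([318.4, 251.5])] side1 [291.9 191.4] [284.2 189.2] [286.6 196.9] [278.8 194.6]
0.016 0.01 wrist edge [array([318.2, 213. ]), array([318.4, 257.9])] side1 [291.7 188.7] [284.  186.5] [286.4 194.1] [278.6 191.9]
0.016 0.02 wrist edge [array([318.2, 218. ]), array([318.3, 264.8])] side1 [291.5 185.9] [283.8 183.8] [286.2 191.4] [278.4 189.2]
0.016 0.03 wrist edge [array([318.1, 223.5]), array([318.3, 272.5])] side1 [291.4 183.2] [283.6 181. ] [286.  188.6] [278.2 186.4]
0.011 0 wrist edge [array([318.3, 215.5]), array([318.4, 245.1])] side1 [291.1 192.2] [283.4 190. ] [287.4 196. ] [279.7 193.7]
0.011 0.01 wrist edge [array([318.2, 220.3]), array([318.3, 251.1])] side1 [290.9 189.5] [283.2 187.3] [287.2 193.3] [279.5 191. ]
0.011 0.02 wrist edge [array([318.2, 225.6]), array([318.3, 257.8])] side1 [290.7 186.8] [283.  184.6] [287.  190.5] [279.2 188.3]
0.011 0.03 wrist edge [array([318.2, 231.5]), array([318.3, 265.2])] side1 [290.5 184. ] [282.8 181.9
[... 1566 characters left out ...]
226 225 223 223 224 224]
 [215 225 227 223 198 168 153 126 136 184 220 226 225 225 224 223 221 216]
 [225 225 224 225 223 222 212 189 190 219 226 225 225 223 221 218 208 196]
 [224 224 224 223 225 226 225 221 221 225 225 223 221 218 208 198 188 182]
 [223 223 223 223 223 223 225 224 225 224 223 217 207 196 187 182 181 181]
 [223 223 223 223 223 222 223 224 223 219 216 198 184 181 179 179 182 182]
 [223 223 223 224 223 223 222 219 216 202 197 184 178 179 180 182 184 186]
 [223 224 223 222 222 220 216 204 198 185 182 178 178 180 184 186 184 184]
 [224 222 221 214 216 205 200 188 182 180 180 181 183 188 187 185 180 176]
 [220 214 212 193 197 186 183 181 181 179 181 188 195 192 179 174 172 168]]
```

The fingertip looks about 20–25 mm short of the reported TCP. Descending slowly under force watch.

Emit:
apply_moves(steps=[[0,[0,0,-0.1],[0,0,0]],[0,[0,0,-0.1],[0,0,0]],[0,[0,0,-0.1],[0,0,0]],[0,[0,0,-0.1],[0,0,0]],[0,[0,0,-0.1],[0,0,0]],[0,[0,0,-0.1],[0,0,0]]])

```text
clock: 5.9
position: [0.4723, 0.0045, 0.0662]
tool_rot: [0.973, 0.232, -0.0, -0.0]
ft_force: [0.0, -0.6, -0.4]
width: 0.0005
finger_force: 0.0
```

Emit:
apply_moves(steps=[[0,[0,0,-0.1],[0,0,0]],[0,[0,0,-0.1],[0,0,0]],[0,[0,0,-0.1],[0,0,0]],[0,[0,0,-0.1],[0,0,0]],[0,[0,0,-0.1],[0,0,0]]])

```text
clock: 6.4
position: [0.4723, 0.0045, 0.0613]
tool_rot: [0.973, 0.232, 0.0, -0.0]
ft_force: [-0.4, -0.7, -0.1]
width: 0.0004
finger_force: 0.0
```

```bash
python3 - <<'E'
from h import *
e=snap('side','side5');w=snap('wrist','wrist5')
print(ctrl.get_state()['position'],ctrl.get_state()['ft_force'],ctrl.get_state()['clock'])
e3=load('side3')
def yel(d):
    f=d['frame'].astype(int)[230:256,284:298]; m=np.minimum(f[...,0],f[...,1])-f[...,2]
    return m
print(yel(e3)[4:16]);print(yel(e)[4:16])
print(e['frame'][208:225,286:300].sum(2)//3)
print(w['frame'][195:250:4,290:346:4].sum(2)//3)
E
```

```text
[0.47216371 0.00450816 0.06119375] [ 0.61214591 -0.26741952 -0.12124717] 6.5
[[13 15 10  5 11 16 15  8  3  5  5  5  6  8]
 [10 13  9  4 10 16 15  9  7 12 11 10 11 13]
 [ 6  8  7  4  9 15 17 22 19 16 15 17 16 16]
 [ 6  5  4  4  8 15 27 54 49 20 15 17 17 18]
 [ 6  5  3  4  7 15 36 79 75 27 13 17 15 16]
 [ 5  5  3  3  7 14 38 83 70 26 14 16 18 17]
 [ 6  6  4  4  7 12 42 87 57 19 15 16 18 16]
 [ 6  9  6  4  7 12 44 90 53 17 16 16 17 16]
 [ 7  7  6  4  6 11 33 64 36 16 14 16 18 16]
 [ 5  6  4  5  5 14 26 34 23 16 16 16 16 15]
 [ 6  4  4  3  6 16 32 33 27 24 19 17 17 16]
 [ 8  7  5  3  5 18 34 36 35 32 27 26 25 23]]
[[13 15 10  4 10 16 16  8  3  6  7  5  6  8]
 [10 12  9  4  9 16 14  7  7 16 19 13 12 13]
 [ 7  9  7  3  7 15 17 21 22 24 25 19 16 16]
 [ 5  6  5  4  8 15 27 56 53 27 19 17 17 15]
 [ 5  4  4  4  7 14 36 81 79 30 14 16 16 17]
 [ 5  5  3  4  8 13 37 83 71 27 15 16 17 17]
 [ 5  5  4  4  7 13 42 87 58 20 14 16 17 16]
 [ 5  6  4  6  6 13 44 90 53 17 15 17 17 16]
 [ 6  5  5  5  6 11 34 63 36 16 16 17 17 16]
 [ 6  5  4  4  6 14 26 33 22 16 16 17 17 14]
 [ 7  5  3  2  6 18 31 33 27 24 
[... 1189 characters left out ...]
5  76  79  80  76  83  80  79  77  83  83  84  82]
 [ 78  79  77  74  77  80  76  77  82  78  77  83  81  80]
 [ 76  77  74  74  76  75  76 148 132  87 103 120  85 146]
 [ 77  74  79  77  74  73  76  79  79  78  80  76  80  78]
 [ 73  74  72  71  75  71  76  73  73  68  78  78  81  78]
 [ 75  75  69  71  39  34  24  29  31  41  43  89  82 130]
 [ 72  76  74  52  35  34  26  31  30  37  34  38 155 144]
 [ 76  76  76  29  28  34  25  25  25  36  38  37 133 102]
 [ 70  72  66  32  29  30  28  26  23  33  36  37  43  81]
 [ 70  73  36  29  33  32  19  24  22  33  35  35  37  83]
 [ 71  70  28  33  30  32  23  18  25  28  32  34  34  57]
 [ 20  16  20  19  23  30  20  22  19  23  27  24  28  27]]
```

No contact yet, pointer unchanged, finger closing on the pad as expected. Continue.

Emit:
apply_moves(steps=[[0,[0,0,-0.1],[0,0,0]],[0,[0,0,-0.1],[0,0,0]],[0,[0,0,-0.1],[0,0,0]],[0,[0,0,-0.1],[0,0,0]],[0,[0,0,0],[0,0,0]]])

```text
clock: 7.0
position: [0.4722, 0.0045, 0.0572]
tool_rot: [0.973, 0.232, -0.0, -0.0]
ft_force: [-0.1, 0.3, -0.3]
width: 0.0005
finger_force: 0.0
```

Emit:
apply_moves(steps=[[0,[0,0,-0.1],[0,0,0]],[0,[0,0,-0.1],[0,0,0]],[0,[0,0,-0.1],[0,0,0]],[0,[0,0,0],[0,0,0]]])

```text
clock: 7.4
position: [0.4722, 0.0045, 0.0542]
tool_rot: [0.973, 0.232, -0.0, -0.0]
ft_force: [-0.2, -0.1, -0.7]
width: 0.0003
finger_force: 0.0
```

```bash
cat >> h.py <<'E'
def track(f):
    e=snap('side',f); st=ctrl.get_state(); print(st['clock'],st['position'].round(4),st['ft_force'].round(2))
    F=e['frame'].astype(int)[230:262,286:298]; m=np.minimum(F[...,0],F[...,1])-F[...,2]-45; m=np.clip(m,0,None).astype(float)
    r=F[...,0]-F[...,1:].max(2)-40; m[r>0]=0
    ys=np.arange(230,262); print('yellow row centroid',(m.sum(1)@ys)/m.sum(),'rows',dict(zip(ys.tolist(),m.sum(1).astype(int))) )
E
python3 - <<'E'
from h import *
track('side6');e=load('side6')
print(e['frame'][210:225,286:300].sum(2)//3)
E
```

```text
7.45 [0.4722 0.0045 0.0543] [ 0.08 -0.07  0.22]
yellow row centroid 239.3754512635379 rows {230: np.int64(0), 231: np.int64(0), 232: np.int64(0), 233: np.int64(0), 234: np.int64(0), 235: np.int64(0), 236: np.int64(0), 237: np.int64(19), 238: np.int64(69), 239: np.int64(64), 240: np.int64(56), 241: np.int64(52), 242: np.int64(17), 243: np.int64(0), 244: np.int64(0), 245: np.int64(0), 246: np.int64(0), 247: np.int64(0), 248: np.int64(0), 249: np.int64(0), 250: np.int64(0), 251: np.int64(0), 252: np.int64(0), 253: np.int64(0), 254: np.int64(0), 255: np.int64(0), 256: np.int64(0), 257: np.int64(0), 258: np.int64(0), 259: np.int64(0), 260: np.int64(0), 261: np.int64(0)}
[[163 126  84  73  68  73  78  79  78  77  76  75  96 154]
 [121 102  82  75  69  73  79  79  79  76  76  77  97 152]
 [105  93  80  76  71  72  79  79  78  77  77  79  94 143]
 [110  99  83  77  69  72  79  79  79  78  79  78  92 138]
 [111 105  86  75  68  72  79  80  78  81  80  80  98 144]
 [112 108  88  78  69  70  78  79  80  80  80  84 105 140]
 [111 107  92  79  70  71  79  81  81  82  81  97 123 121]
 [112 107  93  80  72  71  79  81  83  80  79 103 138 118]
 [115 110  97  81  72  71  77  80  82  77  72  93 129 121]
 [115 114 103  86  73  70  76  81  77  70  70  99 143 146]
 [115 116 110  99  84  76  75  78  74  74  85 115 154 159]
 [118 118 115 109 100  93  86  88  99 108 128 137 147 136]
 [119 118 118 115 113 113 105 113 140 145 152 138 126 117]
 [118 120 120 118 118 115 111 118 149 144 129 118 118 117]
 [118 119 119 119 117 112 100  90 106 115 111 116 118 118]]
```

Emit:
apply_moves(steps=[[0,[0,0,-0.05],[0,0,0]],[0,[0,0,-0.05],[0,0,0]],[0,[0,0,-0.05],[0,0,0]],[0,[0,0,-0.05],[0,0,0]],[0,[0,0,-0.05],[0,0,0]],[0,[0,0,-0.05],[0,0,0]],[0,[0,0,-0.05],[0,0,0]],[0,[0,0,0],[0,0,0]]])

```text
clock: 8.25
position: [0.4722, 0.0045, 0.0508]
tool_rot: [0.973, 0.232, -0.0, -0.0]
ft_force: [-1.4, -1.4, 1.9]
width: 0.0007
finger_force: 1.4
```

```bash
python3 - <<'E'
from h import *
track('side7')
E
```

```text
8.3 [0.4722 0.0045 0.0508] [-1.03 -0.35  2.56]
yellow row centroid 239.97029702970298 rows {230: np.int64(0), 231: np.int64(0), 232: np.int64(0), 233: np.int64(0), 234: np.int64(0), 235: np.int64(0), 236: np.int64(0), 237: np.int64(0), 238: np.int64(50), 239: np.int64(68), 240: np.int64(68), 241: np.int64(75), 242: np.int64(42), 243: np.int64(0), 244: np.int64(0), 245: np.int64(0), 246: np.int64(0), 247: np.int64(0), 248: np.int64(0), 249: np.int64(0), 250: np.int64(0), 251: np.int64(0), 252: np.int64(0), 253: np.int64(0), 254: np.int64(0), 255: np.int64(0), 256: np.int64(0), 257: np.int64(0), 258: np.int64(0), 259: np.int64(0), 260: np.int64(0), 261: np.int64(0)}
```

Contact: 2.6 N, pointer down about 0.6 px (~2.3 mm). Continuing to just above the tab.

Emit:
apply_moves(steps=[[0,[0,0,-0.05],[0,0,0]],[0,[0,0,-0.05],[0,0,0]],[0,[0,0,-0.05],[0,0,0]],[0,[0,0,-0.05],[0,0,0]],[0,[0,0,-0.05],[0,0,0]],[0,[0,0,-0.05],[0,0,0]],[0,[0,0,-0.05],[0,0,0]],[0,[0,0,-0.05],[0,0,0]],[0,[0,0,-0.05],[0,0,0]],[0,[0,0,-0.05],[0,0,0]],[0,[0,0,-0.05],[0,0,0]],[0,[0,0,-0.05],[0,0,0]],[0,[0,0,0],[0,0,0]]])

```text
clock: 9.6
position: [0.4722, 0.0045, 0.0448]
tool_rot: [0.973, 0.232, -0.0, -0.0]
ft_force: [-2.8, -3.5, 5.6]
width: 0.0004
finger_force: 2.9
```

```bash
python3 - <<'E'
from h import *
track('side8')
o=np.zeros((480,800,3),np.uint8)
for i,f in enumerate(('side2','side8')):
    o[:,i*400:i*400+400]=cv2.resize(cv2.imread(f'pics/{f}.png')[212:260,272:312],(400,480),interpolation=cv2.INTER_CUBIC)
cv2.imwrite('pics/m5.png',o)
E
```

```text
9.65 [0.4722 0.0045 0.0448] [-2.67 -3.51  4.86]
yellow row centroid 243.4553376906318 rows {230: np.int64(0), 231: np.int64(0), 232: np.int64(0), 233: np.int64(0), 234: np.int64(0), 235: np.int64(0), 236: np.int64(0), 237: np.int64(0), 238: np.int64(0), 239: np.int64(0), 240: np.int64(6), 241: np.int64(57), 242: np.int64(79), 243: np.int64(88), 244: np.int64(89), 245: np.int64(89), 246: np.int64(51), 247: np.int64(0), 248: np.int64(0), 249: np.int64(0), 250: np.int64(0), 251: np.int64(0), 252: np.int64(0), 253: np.int64(0), 254: np.int64(0), 255: np.int64(0), 256: np.int64(0), 257: np.int64(0), 258: np.int64(0), 259: np.int64(0), 260: np.int64(0), 261: np.int64(0)}
```

View pics/m5.png

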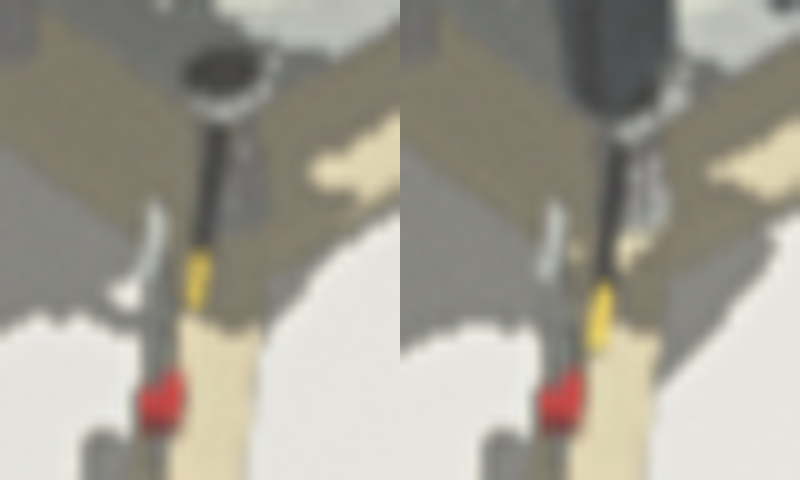

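Tip has dropped ~4 px (≈15 mm) of the 5.65 px wanted, still above the tab. One numeric cross-check of the tab height against the scale's known ends while holding.

```bash
python3 - <<'E'
from h import *
p=np.array([.522,.0678,-.6697]);c,sn=np.cos(p[2]),np.sin(p[2])
W=lambda x,y,z:[p[0]+c*x-sn*y,p[1]+sn*x+c*y,z]
for f,off in(('side1',[.28,.06]),('scene0',[.42,.36])):
    d=load(f);print(f)
    for r in(.166,.183,.2): print(r,[(z,(proj(d,W(-.0084,-r,z))+off).round(1).tolist()) for z in(.094,.0467,.02)])
e=load('side1')['frame']
print('rgb col strip');
for r in range(228,264): print(r,[tuple(int(v) for v in e[r,k]) for k in range(284,293)])
E
```

```text
side1
0.166 [(0.094, [288.1, 231.4]), (0.0467, [289.0, 243.8]), (0.02, [289.5, 250.5])]
0.183 [(0.094, [287.5, 235.2]), (0.0467, [288.4, 247.6]), (0.02, [289.0, 254.4])]
0.2 [(0.094, [286.9, 239.0]), (0.0467, [287.9, 251.5]), (0.02, [288.4, 258.3])]
scene0
0.166 [(0.094, [312.8, 169.1]), (0.0467, [312.9, 177.2]), (0.02, [312.9, 181.7])]
0.183 [(0.094, [310.1, 166.9]), (0.0467, [310.2, 175.0]), (0.02, [310.3, 179.5])]
0.2 [(0.094, [307.4, 164.7]), (0.0467, [307.5, 172.8]), (0.02, [307.6, 177.3])]
rgb col strip
228 [(126, 122, 106), (127, 122, 105), (127, 122, 107), (126, 122, 106), (127, 122, 106), (127, 122, 106), (126, 122, 106), (118, 114, 102), (89, 88, 83)]
229 [(128, 122, 106), (127, 122, 106), (128, 123, 106), (128, 123, 108), (128, 122, 106), (127, 122, 106), (127, 122, 107), (115, 111, 100), (86, 84, 80)]
230 [(127, 123, 106), (127, 122, 106), (127, 121, 106), (127, 123, 106), (127, 122, 106), (128, 123, 107), (127, 122, 107), (115, 112, 101), (83, 82, 78)]
231 [(127, 123, 106), (127, 122, 107), (129, 124, 109), (133, 129, 115), (124, 120, 105), (126, 120, 105), (126, 121, 10
[... 4298 characters left out ...]
0, 107), (156, 149, 129), (212, 201, 169), (223, 211, 177), (221, 210, 176), (222, 210, 176)]
260 [(132, 129, 121), (134, 130, 114), (134, 129, 112), (134, 129, 113), (152, 145, 125), (190, 180, 152), (201, 190, 160), (199, 189, 159), (199, 189, 160)]
261 [(133, 131, 123), (135, 131, 118), (131, 127, 114), (131, 126, 113), (126, 122, 107), (136, 131, 113), (140, 133, 116), (140, 134, 116), (138, 132, 115)]
262 [(132, 131, 125), (131, 130, 122), (130, 128, 120), (122, 121, 114), (102, 101, 94), (87, 86, 80), (85, 85, 78), (87, 84, 79), (89, 88, 82)]
263 [(131, 130, 125), (129, 129, 124), (133, 133, 128), (136, 136, 130), (120, 120, 116), (94, 95, 91), (80, 81, 78), (91, 91, 88), (99, 99, 96)]
```

Scale ends project where seen (rows 231–239 top), so the fit is sound; allowing for the tab's lit top face, tab height ≈ 45–46.5 mm. About 2.7 mm more at the pad.

Emit:
apply_moves(steps=[[0,[0,0,-0.05],[0,0,0]],[0,[0,0,-0.05],[0,0,0]],[0,[0,0,-0.05],[0,0,0]],[0,[0,0,-0.05],[0,0,0]],[0,[0,0,-0.04],[0,0,0]],[0,[0,0,-0.03],[0,0,0]],[0,[0,0,0],[0,0,0]]])

```text
clock: 10.35
position: [0.4722, 0.0045, 0.0421]
tool_rot: [0.973, 0.232, -0.0, 0.0]
ft_force: [-3.1, -3.6, 6.6]
width: 0.0003
finger_force: 3.4
```

```bash
python3 - <<'E'
from h import *
track('side9')
e=load('side9')['frame']
for r in range(242,256): print(r,[tuple(int(v) for v in e[r,k]) for k in range(286,294)])
E
```

```text
10.4 [0.4722 0.0045 0.0422] [-3.51 -3.14  6.24]
yellow row centroid 244.86607142857142 rows {230: np.int64(0), 231: np.int64(0), 232: np.int64(0), 233: np.int64(0), 234: np.int64(0), 235: np.int64(0), 236: np.int64(0), 237: np.int64(0), 238: np.int64(0), 239: np.int64(0), 240: np.int64(0), 241: np.int64(0), 242: np.int64(18), 243: np.int64(52), 244: np.int64(66), 245: np.int64(75), 246: np.int64(74), 247: np.int64(48), 248: np.int64(3), 249: np.int64(0), 250: np.int64(0), 251: np.int64(0), 252: np.int64(0), 253: np.int64(0), 254: np.int64(0), 255: np.int64(0), 256: np.int64(0), 257: np.int64(0), 258: np.int64(0), 259: np.int64(0), 260: np.int64(0), 261: np.int64(0)}
242 [(126, 127, 122), (129, 131, 125), (139, 138, 126), (159, 153, 134), (134, 128, 111), (134, 124, 91), (162, 144, 81), (125, 116, 89)]
243 [(123, 124, 120), (125, 128, 122), (135, 135, 125), (149, 145, 128), (133, 127, 109), (156, 141, 90), (203, 180, 89), (153, 140, 100)]
244 [(126, 126, 122), (124, 126, 122), (128, 128, 119), (139, 136, 122), (133, 126, 107), (170, 154, 93), (218, 196, 101), (190, 177, 134)]
245 [(13
[... 797 characters left out ...]
5, 216, 181), (222, 212, 177)]
251 [(179, 94, 90), (180, 84, 82), (190, 78, 76), (195, 76, 73), (172, 129, 111), (213, 204, 170), (224, 216, 180), (222, 212, 178)]
252 [(184, 82, 78), (189, 73, 71), (192, 72, 71), (190, 77, 74), (167, 130, 113), (212, 204, 170), (224, 216, 181), (221, 212, 176)]
253 [(159, 83, 79), (163, 70, 69), (168, 72, 71), (170, 81, 76), (165, 137, 118), (214, 204, 171), (225, 216, 181), (222, 213, 178)]
254 [(131, 84, 79), (130, 75, 73), (131, 77, 74), (145, 99, 89), (173, 155, 132), (216, 206, 172), (223, 213, 179), (222, 213, 178)]
255 [(127, 102, 92), (120, 96, 92), (128, 107, 100), (167, 145, 126), (203, 187, 157), (222, 209, 175), (223, 214, 179), (221, 211, 177)]
```

Pointer tip now ≈ 46 mm, level with the tab. Hold.

Emit:
apply_moves(steps=[[0,[0,0,0],[0,0,0]],[0,[0,0,0],[0,0,0]],[0,[0,0,0],[0,0,0]],[0,[0,0,0],[0,0,0]],[0,[0,0,0],[0,0,0]],[0,[0,0,0],[0,0,0]],[0,[0,0,0],[0,0,0]],[0,[0,0,0],[0,0,0]],[0,[0,0,0],[0,0,0]],[0,[0,0,0],[0,0,0]],[0,[0,0,0],[0,0,0]],[0,[0,0,0],[0,0,0]],[0,[0,0,0],[0,0,0]],[0,[0,0,0],[0,0,0]],[0,[0,0,0],[0,0,0]],[0,[0,0,0],[0,0,0]],[0,[0,0,0],[0,0,0]],[0,[0,0,0],[0,0,0]],[0,[0,0,0],[0,0,0]],[0,[0,0,0],[0,0,0]]])

```text
clock: 12.4
position: [0.4723, 0.0045, 0.0422]
tool_rot: [0.973, 0.232, -0.0, 0.0]
ft_force: [-3.7, -4.1, 7.0]
width: 0.0007
finger_force: 3.4
```

Emit:
apply_moves(steps=[[0,[0,0,0],[0,0,0]],[0,[0,0,0],[0,0,0]],[0,[0,0,0],[0,0,0]],[0,[0,0,0],[0,0,0]],[0,[0,0,0],[0,0,0]],[0,[0,0,0.03],[0,0,0]],[0,[0,0,0.05],[0,0,0]],[0,[0,0,0.05],[0,0,0]],[0,[0,0,0.05],[0,0,0]],[0,[0,0,0.05],[0,0,0]],[0,[0,0,0.05],[0,0,0]],[0,[0,0,0.05],[0,0,0]],[0,[0,0,0.05],[0,0,0]],[0,[0,0,0.05],[0,0,0]],[0,[0,0,0.05],[0,0,0]],[0,[0,0,0.05],[0,0,0]],[0,[0,0,0.05],[0,0,0]],[0,[0,0,0.05],[0,0,0]],[0,[0,0,0.05],[0,0,0]],[0,[0,0,0.05],[0,0,0]]])

```text
clock: 14.4
position: [0.4724, 0.0046, 0.0495]
tool_rot: [0.973, 0.232, 0.0, -0.0]
ft_force: [-0.2, 1.1, 2.6]
width: 0.0003
finger_force: 1.5
```

Emit:
apply_moves(steps=[[0,[0,0,0.05],[0,0,0]],[0,[0,0,0.05],[0,0,0]],[0,[0,0,0.05],[0,0,0]],[0,[0,0,0.05],[0,0,0]],[0,[0,0,0.05],[0,0,0]],[0,[0,0,0.05],[0,0,0]],[0,[0,0,0.05],[0,0,0]],[0,[0,0,0.05],[0,0,0]],[0,[0,0,0.1],[0,0,0]],[0,[0,0,0.2],[0,0,0]],[0,[0,0,0.5],[0,0,0]],[0,[0,0,1],[0,0,0]],[0,[0,0,1.5],[0,0,0]],[0,[0,0,2],[0,0,0]],[0,[0,0,2],[0,0,0]],[0,[0,0,1.5],[0,0,0]],[0,[0,0,1],[0,0,0]],[0,[0,0,0],[0,0,0]]])

```text
clock: 16.2
position: [0.4731, 0.0045, 0.153]
tool_rot: [0.973, 0.232, 0.001, 0.0]
ft_force: [0.5, 0.7, -0.6]
width: 0.0003
finger_force: 0.0
```

```bash
python3 - <<'E'
from h import *
track('side10')
a,b=load('side10')['frame'].astype(int),load('side1')['frame'].astype(int)
def cen(f,box,fn):
    x0,x1,y0,y1=box;m=np.clip(fn(f[y0:y1,x0:x1]),0,None);ys,xs=np.mgrid[y0:y1,x0:x1];return (m*xs).sum()/m.sum(),(m*ys).sum()/m.sum()
teal=lambda r:r[...,2]-r[...,0]-25
red=lambda r:r[...,0]-r[...,1:].max(2)-40
for f in(a,b): print('dish',cen(f,(278,316,190,222),teal),'tab',cen(f,(283,293,246,258),red),'vialcap',cen(f,(318,330,235,250),teal))
E
```

```text
16.25 [0.4725 0.0045 0.152 ] [ 0.38 -0.92  0.37]
yellow row centroid 239.54910714285714 rows {230: np.int64(0), 231: np.int64(0), 232: np.int64(0), 233: np.int64(0), 234: np.int64(0), 235: np.int64(0), 236: np.int64(0), 237: np.int64(4), 238: np.int64(54), 239: np.int64(56), 240: np.int64(50), 241: np.int64(45), 242: np.int64(15), 243: np.int64(0), 244: np.int64(0), 245: np.int64(0), 246: np.int64(0), 247: np.int64(0), 248: np.int64(0), 249: np.int64(0), 250: np.int64(0), 251: np.int64(0), 252: np.int64(0), 253: np.int64(0), 254: np.int64(0), 255: np.int64(0), 256: np.int64(0), 257: np.int64(0), 258: np.int64(0), 259: np.int64(0), 260: np.int64(0), 261: np.int64(0)}
dish (np.float64(296.9327777777778), np.float64(200.92777777777778)) tab (np.float64(287.83352208380524), np.float64(251.60815402038506)) vialcap (np.float64(323.5359688917693), np.float64(240.77316915100454))
dish (np.float64(296.92813026389666), np.float64(200.93374508702976)) tab (np.float64(287.82876712328766), np.float64(251.6095890410959)) vialcap (np.float64(323.5358316896778), np.float64(240.76857330703484))
```

```bash
python3 -c "
from rig import order
print(order.sign_off())"
```

```text
the job is handed in; nothing more can be done
None
```

I pressed the pad until the pointer was level with the red tab (tip at about 46 mm by my estimate; tab height estimated at 45–47 mm), held it about 2.5 s, let the plate rise gently back to level, came clear and handed the job in; the dish and tab had not moved in the side camera's images before and after.

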